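Load the second slotted ballast disc on a desk lamp's foot

ROBOT

A 6-joint arm with a two-finger parallel gripper is mounted at the origin on the work surface. World frame = base frame: x ahead of the robot, y to its left, z up, the work surface at z = 0. Lengths are in m, angles in rad, forces in N, time in s.
With the tool pointing down it reaches from about 0.375 to 0.9 m from the base axis. Payload 3.1 kg.
Tool frame: the origin (TCP) lies between the finger pads; the fingertips stand 22 mm ahead of it and the grasp point (between the pads) lies 3 mm ahead of it; z points along the fingers, y is the line along which they close (so a half turn about z gives the same grasp; the last joint's range is limited). The gripper opens to 87 mm and grips with 3 to 60 N. Pads are 19 mm wide; open, the fingers measure 117 mm over their backs; the gripper's body (75 mm by 190 mm) begins 51 mm behind the grasp point.
Start: joints at [-1.292, 0.527, 1.433, -0, 1.181, -0.178], TCP at [0.276, -0.561, 0.245] pointing down, gripper open.
Joint ranges: [-3.08, 3.08], [-0.75, 2.2], [0.22, 2.44], [-1.43, 4.57], [0, 2.65], [-2.85, 2.85]. Speed limits (rad/s): [2.79, 2.79, 3.14, 3.14, 3.14, 3.14].

INTERFACE

Orientations are given as a unit quaternion [x, y, z, w].
In Python, from rig import get_obs, camera, get_calibration, hand_in, cut_out gives the robot as it stands.
- The arm moves only by the shell command python3 -m inch 'ROWS' [OPENING] [FORCE]. ROWS is JSON, one flat list of numbers, 6 for each row, row after row: the shift along the tool's x, y, z scaled (see below), then the turn, a rotation vector about the tool's x, y, z scaled (see below). A call has 1 to 20 rows; each row is the pose to reach, as a shift and turn from the pose commanded when the call began, along the tool's axes at that moment; what a row does not reach only later rows make up. The controller multiplies each number of a shift by 0.08 m and each number of a turn by 90 degrees. A row lasts 1/12 s, in which the tool goes at most 41.7 mm and 7.16 degrees, less where a joint would pass 70% of its speed; a pose out of reach is approached as far as the arm can. A call with a number of a shift or a turn outside -1 to 1 is refused whole. A call with a gripper value outside its range is refused whole. OPENING is the finger opening in mm, from 0 to 87, set as the call begins (- or left out, the last holds). The fingers move at their own pace and stop on an object; FORCE is the grip in N (left out, the last holds). Time passes only in rows, so rows that repeat a pose let the fingers close. It gives the time, the measured TCP pose, the force, the opening and the grip force at its end, in the units of the state.
- get_obs(): the state, without advancing time (a new reading comes with each control period).
- camera(name): name is "scene" or "top" or "wrist"; returns the picture (384x512x3 uint8, red, green, blue); there is no depth.
- get_calibration(name): a dict with "vertical_fov" (degrees; the focal length in pixels is half the picture's height over the tangent of half this angle, whatever the lens; pixels are square), "cx", "cy" (the principal point, pixels), "D" ([k1, k2, p1, p2, k3] as OpenCV has them; the pictures are not rectified), "T" (4x4, takes a point from camera to world coordinates). Camera axes: x right, y down, z forward; pixel columns grow to the right and rows downward; lengths in m; the calibration is good to about 2 mm. A picture is of the moment at which its call begins: read the wrist's pose just before it. get_calibration takes no time and is no camera call; for the wrist camera it gives the pose at the moment of the call.
- hand_in(): hands the job in; it is judged then, once.
Trained networks look in the newest picture that a camera, given by its name, has taken for a name from the list of things; names that differ only in an ending like _2 or _b are one class to them, and where a whole thing is asked for, a point or a joint stands for the part that bears it (a point fixed in the world has none). Each returns a list of dicts, best first, with "conf" (0 to 1); they miss things now and then, are a little off and sometimes report something else, mostly with a low value. They report only what shows in the picture. A call takes as long as a camera call.
- cut_out(camera, thing): "region" (384x512 bool, what is visible of it) and "bbox" ([left, top, right, bottom] in pixels, round what is visible of it).
The state is a dict: "time": time; "q": joint angles; "joint_velocities": joint speeds; "joint_torque": joint torques, N m; "position": TCP position; "tool_rot": TCP orientation; "ft_force": force on the tool from outside, world axes, zero at the start; "moment": the same for the moment, N m; "grip_width": finger opening in m; "grip_force": force on a finger pad.
Only numpy, scipy, OpenCV 4.12 (cv2) and the standard library are available. Lean on these libraries where they do the work, as an engineer would, in place of code of your own. Each camera call takes 0.05 s, during which the arm holds its last target. There are 200 camera calls.

TASK

Fit the second ballast disc on the desk lamp's foot: slide the loose slotted disc, slot first and flat along the wooden step without lifting it off, onto the short upright stem until the stem is right at the inner end of its slot and the disc lies on the one already there. Then turn it on the stem until its slot points the opposite way from the slot of the disc below and leave it so, flat and fully home. Leave the other things on the desk where they are.

Things in the scene. Friction and masses are not known exactly. Their poses are not given: they have to be found in the camera images.
- lamp: The desk lamp, fixed to the desk, on a white steel foot plate 12 mm thick (x -64 to 130, y -200 to 80 mm). Origin: on the desk (z = 0) on the axis of the ballast stem; x points from the wooden step to the stem, y to the left of that, z up. At x 105, y -175 mm stands a thin brass column 300 mm tall; on its top a flat black light bar 190 x 32 x 12 mm points away from the stem (lamp's +x -y).
- step (a point): Middle of the top face of the lamp's wooden step, 24 mm above the desk, 162 mm before the stem. The step reaches 98 mm along and 75 mm across the lamp's x to either side of it; its top is flush with the top of the lower disc, so that a disc slides from one to the other.
- stem (a point): Point on the axis of the upright round steel stem (16 mm in diameter, domed top 74 mm above the desk) at the height of the lower disc's top, 24 mm above the desk. Its axes are the lamp's.
- lower_disc: Dark steel slotted disc already on the stem, clamped (does not move): 120 mm in diameter, 12 mm thick, its top 24 mm above the desk. Origin: centre of its underside, on the stem's axis. Its slot runs from the centre out to the rim along its own +x axis. z up.
- top_disc: The loose steel slotted disc to load (0.6 to 0.85 kg), lying on the wooden step: 120 mm in diameter, 12 mm thick. Origin: centre of its underside; z up. Its slot, 22 mm wide, runs along its +x axis from x = -10 mm out to the rim, the mouth flaring to 40 mm over the last 17 mm. Home on the stem, its origin lies 24 mm above the desk, within 9 mm of the stem's axis.
- fin (a point): Middle of the upright straight fin on the loose disc's top, on the side away from the slot (disc's x = -42 mm), 26 mm above the disc's underside. The fin is 12 mm thick (disc's x), 44 mm long (disc's y) and 28 mm tall, its top 40 mm above the disc's underside. It can be pushed on its faces or ends, or pinched. Axes are the disc's.
- slot_mouth (a point): Point at the mouth of the loose disc's slot: 60 mm from its centre along its +x axis, at mid-thickness. Axes are the disc's.
- stapler: Bystander beside the step: black and steel stapler 140 x 36 x 45 mm, lying along its x axis. Origin under its centre.
- candle: Bystander beside the step: amber glass jar with a wooden lid, 68 mm in diameter, 70 mm tall. Origin under its centre.
- tape_roll: Bystander lying on the lamp's foot plate: pale roll of paper tape, 80 mm outside diameter, 24 mm tall. Origin under its centre.
- mug: Bystander: white mug, 84 mm in diameter, 90 mm tall, handle to its +y. Origin under its centre.
- diffuser: Bystander: black bottle-shaped scent diffuser, 96 mm in diameter, 150 mm tall. Origin under its centre.
- notebook: Bystander: grey cloth-bound notebook 150 x 200 x 22 mm. Origin under its centre.
- sharpener_box: Bystander: wooden box 70 x 100 x 50 mm. Origin under its centre.

How it is judged:
By the outcome, as a careful person would: the job done as asked, in the order asked, and still so for the second after the job is handed in, with the robot touching nothing.
It also fails if it takes over 72 s, if anything falls off the work surface, if the arm or the gripper's body presses on something with over 40 N, if the wrist force passes 120 N, or if a joint passes its speed limit or range.

## Working session

There is one attempt and no reset: what is moved stays moved. The work goes in short steps, Python scripts to look and compute and a shell command to move; the robot and the scene stay as the last step left them, time stands still between calls to the robot, and variables do not carry over. Pictures are saved under pics/ and viewed, at most 10 in all, crops included, and the job is handed in when it is done.

```bash
mkdir -p pics; ls; cat > h.py <<'E'
import numpy as np, cv2
from rig import *
from scipy.spatial.transform import Rotation as R
def K(c):
    f=192/np.tan(np.radians(c['vertical_fov'])/2)
    return np.array([[f,0,c['cx']],[0,f,c['cy']],[0,0,1.]])
def px2w(name,uv,z,c=None):
    c=c or get_calibration(name); uv=np.array(uv,float).reshape(-1,1,2)
    n=cv2.undistortPoints(uv,K(c),np.array(c['D'],float)).reshape(-1,2)
    T=np.array(c['T']); d=np.c_[n,np.ones(len(n))]@T[:3,:3].T
    return T[:3,3]+d*((z-T[2,3])/d[:,2])[:,None]
def w2px(name,P,c=None):
    c=c or get_calibration(name); T=np.linalg.inv(np.array(c['T']))
    return cv2.projectPoints(np.array(P,float).reshape(-1,3),cv2.Rodrigues(T[:3,:3])[0],T[:3,3],K(c),np.array(c['D'],float))[0].reshape(-1,2)
def save(im,n): cv2.imwrite('pics/'+n,cv2.cvtColor(im,cv2.COLOR_RGB2BGR))
E
python3 - <<'E'
from h import *
a=camera('top');b=camera('scene')
save(np.vstack([a,b])[:, :],'ab0.png') if 0 else (save(a,'top0.png'),save(b,'sc0.png'))
for n in ['top','scene']:
    c=get_calibration(n);print(n,np.round(c['T'],3).tolist(),c['vertical_fov'])
    for t in ['top_disc','lower_disc','fin','stem','lamp']:
        for r in cut_out(n,t)[:2]: print(t,round(r['conf'],2),np.round(r['bbox']),r['region'].sum())
E
```

```text
pics
top [[-0.01, -0.996, 0.094, 0.439], [-1.0, 0.011, 0.009, -0.04], [-0.01, -0.093, -0.996, 1.825], [0.0, 0.0, 0.0, 1.0]] 42.231140556299046
top_disc 0.59 [250. 192. 281. 222.] 758
lower_disc 0.64 [210. 198. 241. 226.] 685
fin 0.55 [250. 189. 284. 223.] 754
stem 0.71 [131. 131. 299. 240.] 5389
stem 0.19 [354. 178. 382. 204.] 624
lamp 0.98 [124. 129. 301. 244.] 4890
scene [[-0.358, 0.634, -0.686, 1.397], [0.934, 0.229, -0.275, 0.293], [-0.017, -0.739, -0.673, 0.862], [0.0, 0.0, 0.0, 1.0]] 52.447573706009166
top_disc 0.87 [234. 174. 271. 204.] 849
top_disc 0.57 [279. 220. 311. 251.] 480
lower_disc 0.93 [278. 186. 319. 216.] 825
fin 0.75 [234. 175. 267. 206.] 822
stem 0.77 [211. 157. 414. 257.] 6142
lamp 0.98 [213. 156. 418. 259.] 6337
```

```bash
python3 - <<'E'
import cv2
a=cv2.imread('pics/top0.png')[100:270,110:400];b=cv2.imread('pics/sc0.png')[120:290,180:470]
import numpy as np
cv2.imwrite('pics/v1.png',cv2.resize(np.vstack([a,b])[:, :], (512,600),interpolation=cv2.INTER_CUBIC))
cv2.imwrite('pics/v1.png',cv2.resize(a,None,fx=2.75,fy=2.75,interpolation=cv2.INTER_CUBIC))
cv2.imwrite('pics/v2.png',cv2.resize(b,None,fx=2.75,fy=2.75,interpolation=cv2.INTER_CUBIC))
E
```

```text
(no output)
```

View pics/v1.png

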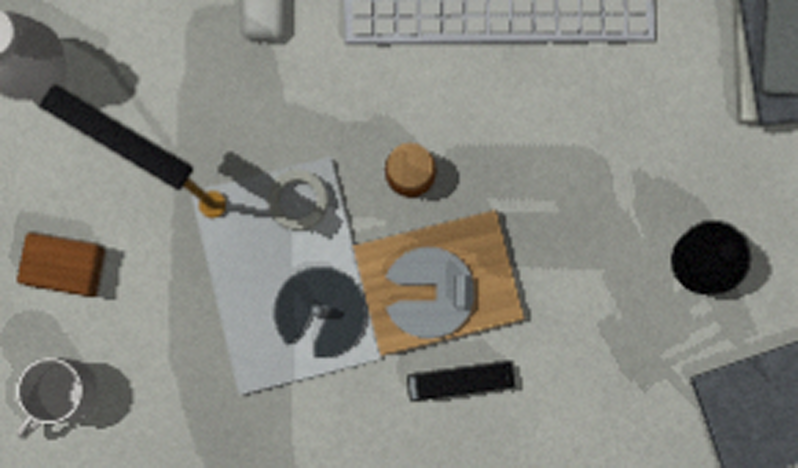

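View pics/v2.png

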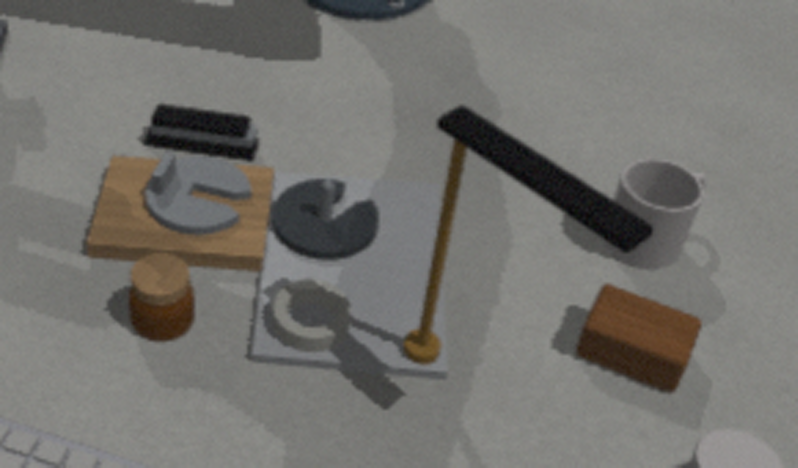

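The top view shows the loose disc on the step at about px (267,205), with its slot towards the stem (226,213). The lower disc's slot points down in the image, towards the robot. Next I'll take rough poses and work out a hover pose for a wrist view.

```bash
python3 - <<'E'
from h import *
s=2.75
f=lambda x,y:(x/s+110-.5+.5/s,y/s+100-.5+.5/s)
for n,p,z in [('stemtop',f(318,309),.074),('lowdisc c',f(321,311),.024),('low mouth',f(327,353),.024),('disc c',f(430,293),.036),('fin',f(462,292),.064),('mouth',f(388,294),.036),('plate UL',f(334,159),.012),('plate BL',f(243,394),.012),('stepUR',f(498,211),.024),('stepBR',f(528,319),.024)]:
    print(n,px2w('top',[p],z).round(4))
o=get_obs();print(o['position'],R.from_quat(o['tool_rot']).as_matrix().round(3).tolist(),o['ft_force'])
print(np.round(get_calibration('wrist')['T'],3).tolist(),get_calibration('wrist')['vertical_fov'])
E
```

```text
stemtop [[0.5367 0.0904 0.074 ]]
lowdisc c [[0.5368 0.0902 0.024 ]]
low mouth [[0.4814 0.0826 0.024 ]]
disc c [[ 0.5582 -0.0538  0.036 ]]
fin [[ 0.5572 -0.0948  0.064 ]]
mouth [[0.5575 0.0013 0.036 ]]
plate UL [[0.7414 0.0728 0.012 ]]
plate BL [[0.4286 0.1949 0.012 ]]
stepUR [[ 0.667  -0.1453  0.024 ]]
stepBR [[ 0.5233 -0.1825  0.024 ]]
[ 0.27623721 -0.56063326  0.24457499] [[0.897, 0.442, 0.0], [0.442, -0.897, -0.0], [-0.0, 0.0, -1.0]] [-0.61945542 -0.43131273  0.39479474]
[[0.442, -0.86, -0.253, 0.346], [-0.897, -0.424, -0.125, -0.526], [0.001, 0.283, -0.959, 0.384], [0.0, 0.0, 0.0, 1.0]] 71.62362240905965
```

```bash
M='[1,-0.82,0,0,0,0,1,-0.82,0,0,0,0,1,-0.82,0,0,0,0]'
python3 -m inch '[1,-0.82,0,0,0,0,1,-0.82,0,0,0,0,1,-0.82,0,0,0,0]' 60 20
python3 -m inch '[1,-0.82,0,0,0,0,1,-0.82,0,0,0,0,1,-0.82,0,0,0,0]'
python3 -m inch '[1,-0.82,0,0,0,0,1,-0.82,0,0,0,0,1,-0.82,0,0,0,0]'
python3 -m inch '[1,-0.82,0,0,0,0,1,-0.82,0,0,0,0,1,-0.82,0,0,0,0]'
python3 -m inch '[1,-0.82,0,0,0,0,1,-0.82,0,0,0,0,1,-0.82,0,0,0,0]'
python3 -m inch '[1,-0.82,0,0,0,0,1,-0.82,0,0,0,0,1,-0.82,0,0,0,0]'
python3 -m inch '[0,0,0,0,0,-0.86,0,0,0,0,0,-0.86,0,0,0,0,0,-0.86,0,0,0,0,0,-0.86,0,0,0,0,0,-0.86,0,0,0,0,0,-0.86,0,0,0,0,0,-0.86,0,0,0,0,0,-0.86,0,0,0,0,0,-0.86,0,0,0,0,0,-0.86,0,0,0,0,0,-0.86,0,0,0,0,0,-0.86]'
python3 -m inch '[0,0,0,0,0,-0.86,0,0,0,0,0,-0.86,0,0,0,0,0,-0.86,0,0,0,0,0,-0.86,0,0,0,0,0,-0.86,0,0,0,0,0,-0.86,0,0,0,0,0,-0.86,0,0,0,0,0,-0.86,0,0,0,0,0,-0.86,0,0,0,0,0,-0.86,0,0,0,0,0,-0.86,0,0,0,0,0,-0.86,0,0,0,0,0,-0.86]'
cat >> h.py <<'E'
def state():
    o=get_obs();m=R.from_quat(o['tool_rot']).as_matrix()
    print('t',round(o['time'],2),'p',o['position'].round(4) if hasattr(o['position'],'round') else o['position'],'yaw',np.degrees(np.arctan2(m[1,0],m[0,0])).round(2),'zax',m[:,2].round(4),'F',np.round(o['ft_force'],1),'M',np.round(o['moment'],2),'w',round(o['grip_width'],4),'gf',np.round(o['grip_force'],1),'q',np.round(o['q'],2))
    return o,m
E
python3 - <<'E'
from h import *
state();c=get_calibration('wrist');a=camera('wrist')
np.savez('w1.npz',a=a,T=c['T'])
save(a,'w1.png')
print(np.round(c['T'],3).tolist())
E
```

```text
time: 0.85
position: [0.3197, -0.462, 0.2441]
tool_rot: [0.974, 0.227, 0.0, -0.002]
ft_force: [-0.1, 1.2, 0.0]
grip_width: 0.0747
grip_force: 0.0
time: 1.1
position: [0.3624, -0.3675, 0.2444]
tool_rot: [0.974, 0.228, 0.0, -0.002]
ft_force: [-0.2, -0.4, -0.4]
grip_width: 0.0617
grip_force: 0.0
time: 1.35
position: [0.405, -0.2737, 0.2446]
tool_rot: [0.974, 0.228, 0.0, -0.001]
ft_force: [0.0, -0.2, 0.5]
grip_width: 0.0603
grip_force: 0.0
time: 1.6
position: [0.448, -0.18, 0.2448]
tool_rot: [0.974, 0.228, 0.0, -0.001]
ft_force: [0.2, 0.6, -0.1]
grip_width: 0.06
grip_force: 0.0
time: 1.85
position: [0.4911, -0.086, 0.2449]
tool_rot: [0.974, 0.228, 0.001, -0.001]
ft_force: [0.3, -1.2, 0.4]
grip_width: 0.0604
grip_force: 0.0
time: 2.1
position: [0.5343, 0.0083, 0.2449]
tool_rot: [0.974, 0.228, 0.001, -0.0]
ft_force: [0.4, -0.3, -0.2]
grip_width: 0.0601
grip_force: 0.0
time: 3.1
position: [0.5329, 0.0046, 0.2447]
tool_rot: [0.618, 0.787, 0.0, 0.0]
ft_force: [0.4, 0.3, -0.4]
grip_width: 0.0598
grip_force: 0.0
time: 4.18
position: [0.5329, 0.0046, 0.2446]
tool_rot: [-0.007, 1.0, 0.0, 0.0]
ft_force: [0.0, -0.2, -0.6]
grip_width: 0.0599
grip_force: 0.0
t 4.18 p [0.5329 0.0046 0.2446] yaw -179.22 zax [ 2.e-04  0.e+00 -1.e+00] F [ 0.  -0.2 -0.6] M [ 0.12 -0.13 -0.02] w 0.0599 gf 0.0 q [-0.2   0.4   1.66  0.    1.07 -1.79]
[[-0.014, 0.959, 0.282, 0.456], [1.0, 0.013, 0.003, 0.004], [-0.001, 0.282, -0.959, 0.384], [0.0, 0.0, 0.0, 1.0]]
```

View pics/w1.png

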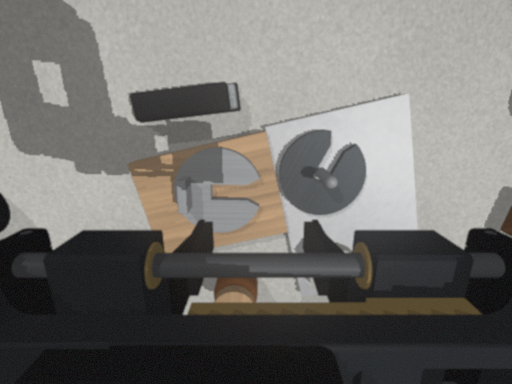

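The wrist view shows the loose disc at about px (217,190), fin on its left and slot to the right, and the lower disc at (322,172) with its slot pointing up and to the right. I'll rectify both disc planes to measure them.

```bash
cat >> h.py <<'E'
def rect(im,c,cx,cy,z,half=.08,n=400):
    # rows: up=+x ; columns: right=-y
    g=np.linspace(half,-half,n); X,Y=np.meshgrid(cx+g,cy+g,indexing='ij')
    p=w2px(None,np.c_[X.ravel(),Y.ravel(),np.full(n*n,z)],c).astype(np.float32).reshape(n,n,2)
    return cv2.remap(im,p[...,0],p[...,1],cv2.INTER_CUBIC)
E
python3 - <<'E'
from h import *
d=np.load('w1.npz');c=get_calibration('wrist');a=d['a']
i=np.hstack([rect(a,c,.537,.09,.024),rect(a,c,.558,-.054,.036)])
save(i,'r1.png')
E
```

```text
(no output)
```

View pics/r1.png

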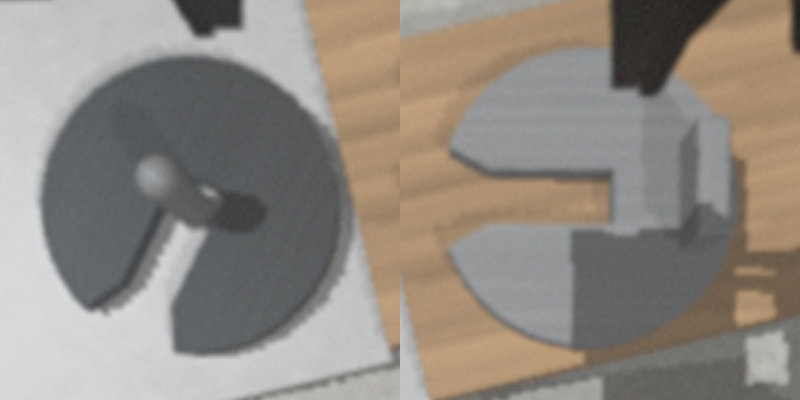

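```bash
cat >> h.py <<'E'
from scipy.optimize import minimize
def discmask(p,n=400,half=80.):
    # p: dx,dy (mm, world offset from crop centre), angle of slot rad
    g=np.linspace(half,-half,n); X,Y=np.meshgrid(g,g,indexing='ij')
    x=X-p[0];y=Y-p[1];c,s=np.cos(p[2]),np.sin(p[2]);u=c*x+s*y;v=-s*x+c*y
    w=11+np.clip((u-43)/17,0,1)*9
    sg=lambda t:1/(1+np.exp(-np.clip(t/.4,-30,30)))
    return sg(60-np.hypot(x,y))*(1-sg(u+10)*sg(w-abs(v)))
def fit(m,ok,p0):
    f=lambda p:(np.abs(discmask(p)-m)*ok).sum()
    r=minimize(f,p0,method='Nelder-Mead',options=dict(initial_simplex=np.array(p0)+np.array([[0,0,0],[4,0,0],[0,4,0],[0,0,.1]]),xatol=.01,fatol=1))
    return r.x,r.fun/ok.sum()
E
python3 - <<'E'
from h import *
a=np.load('w1.npz')['a'];c=get_calibration('wrist')
L=rect(a,c,.537,.09,.024);U=rect(a,c,.558,-.054,.036)
ok=np.ones((400,400));g=L.max(2).astype(float);m=(g<125)*1.
# wood is warm: exclude
m[(L[...,0].astype(int)-L[...,2])>25]=0
ok[:50,160:250]=0;ok[150:235,100:275]=0
ii=[m*255]
p,e=fit(m,ok,[0,0,np.radians(155)]);print('lower',.537+p[0]/1e3,.09+p[1]/1e3,np.degrees(p[2]),e)
sat=U[...,0].astype(int)-U[...,2];m2=(sat<18)*1.
ok=np.ones((400,400));ok[:110,190:]=0;ok[100:,290:]=0;ok[340:]=0;ok[:,:45]=0;ok[:40]=0
ii.append(m2*ok*255)
p2,e=fit(m2,ok,[0,0,np.radians(90)]);print('loose',.558+p2[0]/1e3,-.054+p2[1]/1e3,np.degrees(p2[2]),e)
ii=[np.dstack([q,discmask(pp)*255,0*q]) for q,pp in zip(ii,[p,p2])]
cv2.imwrite('pics/f1.png',np.hstack(ii))
E
```

```text
lower 0.5343813302992826 0.09204488800138544 154.88810845655115 0.028092121029949468
loose 0.5585119894519208 -0.049219317316985124 90.97093209203992 0.029012499581838668[ WARN:0@0.760] global loadsave.cpp:1063 imwrite_ Unsupported depth image for selected encoder is fallbacked to CV_8U.
```

View pics/f1.png

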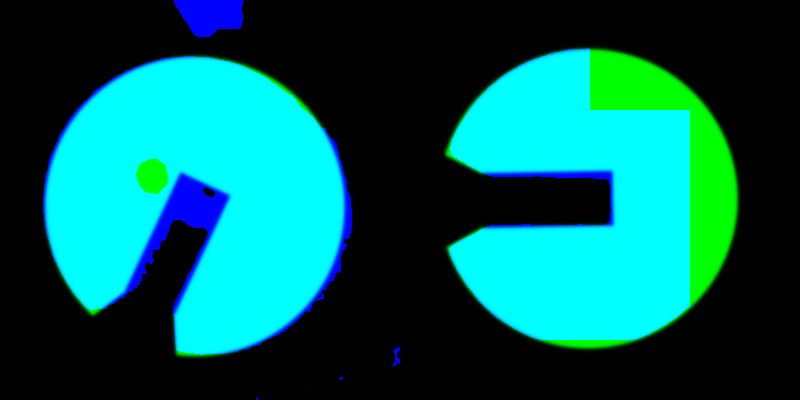

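```bash
python3 -m inch '[-0.31,-0.6,0.4,0,0,0,-0.31,-0.6,0.4,0,0,0,-0.31,-0.6,0.4,0,0,0]' 40 20
python3 -m inch '[0,-0.6,1,0,0,0,0,-0.6,1,0,0,0,0,-0.6,1,0,0,0,0,-0.6,1,0,0,0]'
python3 -m inch '[0,0,0.4,0,0,0,0,0,0.6,0,0,0,0,0,0.8,0,0,0,0,0,0.89,0,0,0,0,0,0.89,0,0,0,0,0,0.89,0,0,0]'
python3 - <<'E'
from h import *
state();c=get_calibration('wrist');a=camera('wrist');save(a,'w2.png')
E
```

```text
time: 4.48
position: [0.5597, -0.0457, 0.2107]
tool_rot: [-0.006, 1.0, -0.0, -0.0]
ft_force: [-0.4, 0.6, -0.2]
grip_width: 0.0472
grip_force: 0.0
time: 4.82
position: [0.5574, -0.0911, 0.1302]
tool_rot: [-0.007, 1.0, 0.001, -0.003]
ft_force: [-0.3, 0.2, -0.3]
grip_width: 0.0401
grip_force: 0.0
time: 5.32
position: [0.5602, -0.0903, 0.0626]
tool_rot: [-0.009, 1.0, -0.0, 0.001]
ft_force: [0.4, -0.0, 0.5]
grip_width: 0.0401
grip_force: 0.0
t 5.32 p [ 0.5602 -0.0903  0.0626] yaw -178.95 zax [ 1.5e-03 -3.0e-04 -1.0e+00] F [ 0.4 -0.   0.5] M [ 0.08 -0.13  0.  ] w 0.0401 gf 0.0 q [-0.36  0.72  1.71  0.    0.71 -1.95]
```

View pics/w2.png

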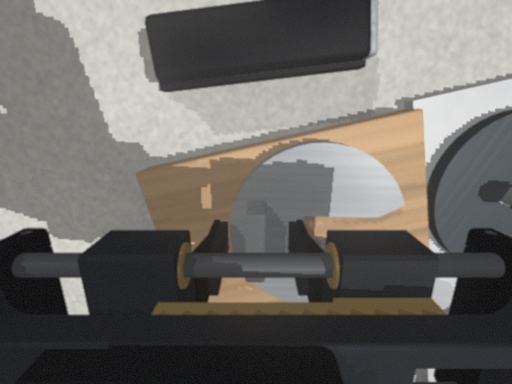

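The fin at about px (258,230) sits centred between the open fingers, so I'll close.

```bash
python3 -m inch '[0,0,0,0,0,0,0,0,0,0,0,0,0,0,0,0,0,0,0,0,0,0,0,0,0,0,0,0,0,0,0,0,0,0,0,0,0,0,0,0,0,0,0,0,0,0,0,0]' 5 25
python3 - <<'E'
from h import *
o,m=state();c=get_calibration('wrist');a=camera('wrist');np.savez('w3.npz',a=a)
# disc in hand assuming fin centred: centre = tcp + 42mm along tool y
C=o['position']+m[:,1]*.042;print('disc C',C.round(4))
i=np.hstack([rect(a,c,.5345,.0925,.024),rect(a,c,C[0],C[1],.036)])
g=np.linspace
for k,cx in [(0,None)]: pass
save(i,'r3.png')
E
```

```text
time: 6.03
position: [0.5599, -0.0915, 0.0617]
tool_rot: [-0.009, 1.0, -0.0, 0.001]
ft_force: [0.6, -2.2, 3.0]
grip_width: 0.0119
grip_force: 24.9
t 6.03 p [ 0.5599 -0.0915  0.0617] yaw -179.0 zax [ 1.1e-03 -7.0e-04 -1.0e+00] F [ 0.6 -2.2  3. ] M [-0.22 -0.15 -0.15] w 0.0119 gf 24.9 q [-0.36  0.72  1.71 -0.    0.71 -1.95]
disc C [ 0.5591 -0.0495  0.0616]
```

View pics/r3.png

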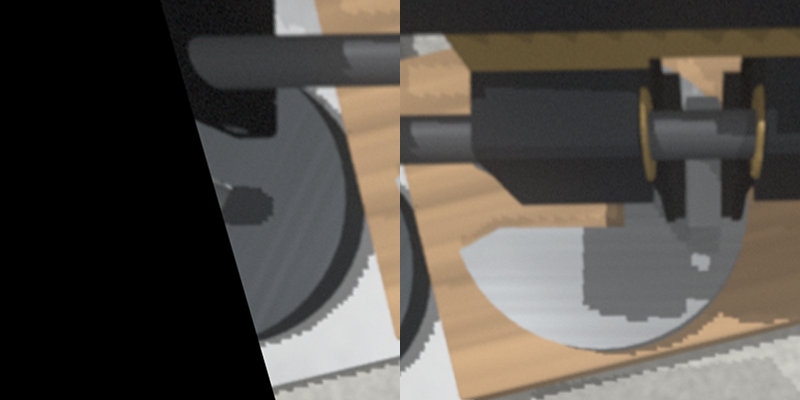

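```bash
python3 -m inch '[0.002,0.07,0,0,0,-0.01,0.003,0.15,0,0,0,-0.02,0.005,0.22,0,0,0,-0.03,0.006,0.3,0,0,0,-0.04,0.008,0.37,0,0,0,-0.05,0.01,0.44,0,0,0,-0.06,0.011,0.52,0,0,0,-0.07,0.013,0.59,0,0,0,-0.08,0.014,0.67,0,0,0,-0.09,0.016,0.74,0,0,0,-0.1,0.016,0.74,0,0,0,-0.1,0.016,0.74,0,0,0,-0.1]'
python3 - <<'E'
from h import *
o,m=state();c=get_calibration('wrist');a=camera('wrist');np.savez('w4.npz',a=a)
C=o['position']+m[:,1]*.042;print('disc C',C.round(4))
i=np.hstack([rect(a,c,.535,.0925,.024),rect(a,c,C[0],C[1],.036)])
save(i,'r4.png')
E
```

```text
time: 7.08
position: [0.558, -0.0317, 0.0616]
tool_rot: [-0.088, 0.996, -0.0, 0.001]
ft_force: [2.0, -0.4, 2.9]
grip_width: 0.012
grip_force: 25.0
t 7.08 p [ 0.558  -0.0317  0.0616] yaw -169.94 zax [ 2.1e-03 -2.0e-04 -1.0e+00] F [ 2.  -0.4  2.9] M [ 0.11 -0.45  0.05] w 0.012 gf 25.0 q [-0.26  0.71  1.74  0.    0.69 -2.  ]
disc C [0.5507 0.0097 0.0616]
```

View pics/r4.png

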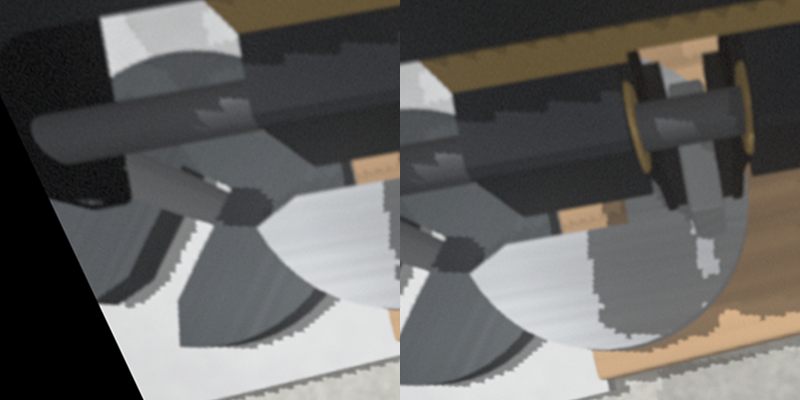

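```bash
python3 -m inch '[0,0.08,0,0,0,0,0,0.15,0,0,0,0,0,0.23,0,0,0,0,0,0.3,0,0,0,0,0,0.38,0,0,0,0,0,0.45,0,0,0,0,0,0.53,0,0,0,0,0,0.6,0,0,0,0,0,0.68,0,0,0,0,0,0.75,0,0,0,0,0,0.75,0,0,0,0,0,0.75,0,0,0,0]'
python3 -c "
from h import *
o,m=state();print((o['position']+m[:,1]*.042).round(4), np.array(o['ft_force'])@m)"
```

```text
time: 8.13
position: [0.5469, 0.0271, 0.0616]
tool_rot: [-0.087, 0.996, -0.0, 0.0]
ft_force: [0.3, -1.7, 4.9]
grip_width: 0.0122
grip_force: 25.0
t 8.13 p [0.5469 0.0271 0.0616] yaw -169.98 zax [ 7.e-04 -1.e-04 -1.e+00] F [ 0.3 -1.7  4.9] M [-0.19 -0.32 -0.04] w 0.0122 gf 25.0 q [-0.15  0.7   1.76  0.    0.67 -1.9 ]
[0.5396 0.0685 0.0616] [ 0.02564878 -1.6845291  -4.85497359]
```

```bash
python3 -m inch '[0,0.06,0,0,0,0,0,0.12,0,0,0,0,0,0.18,0,0,0,0,0,0.24,0,0,0,0,0,0.29,0,0,0,0,0,0.29,0,0,0,0]'
python3 -m inch '[0,0.02,0,0,0,0,0,0.02,0,0,0,0]'; python3 -m inch '[0,0.02,0,0,0,0,0,0.02,0,0,0,0]';python3 -m inch '[0,0.02,0,0,0,0,0,0.02,0,0,0,0]'
python3 -c "
from h import *
o,m=state();print((o['position']+m[:,1]*.042).round(4), np.array(o['ft_force'])@m)"
```

```text
time: 8.63
position: [0.543, 0.0496, 0.0617]
tool_rot: [-0.088, 0.996, -0.001, 0.0]
ft_force: [1.5, -5.1, 3.5]
grip_width: 0.0118
grip_force: 24.9
time: 8.8
position: [0.5428, 0.0507, 0.0616]
tool_rot: [-0.088, 0.996, -0.001, 0.0]
ft_force: [2.1, -5.0, 5.1]
grip_width: 0.0119
grip_force: 25.0
time: 8.97
position: [0.5426, 0.0521, 0.0616]
tool_rot: [-0.088, 0.996, -0.001, 0.0]
ft_force: [1.9, -6.7, 3.4]
grip_width: 0.012
grip_force: 25.0
time: 9.13
position: [0.5423, 0.0536, 0.0616]
tool_rot: [-0.088, 0.996, -0.001, 0.0]
ft_force: [1.3, -6.4, 4.0]
grip_width: 0.0119
grip_force: 25.0
t 9.13 p [0.5423 0.0536 0.0616] yaw -169.96 zax [ 0.0011 -0.0016 -1.    ] F [ 1.3 -6.4  4. ] M [-0.95 -0.28 -0.05] w 0.0119 gf 25.0 q [-0.11  0.7   1.77 -0.    0.67 -1.85]
[0.535  0.095  0.0616] [-0.20277214 -6.54305645 -3.94766597]
```

```bash
for i in 1; do
python3 -m inch '[0,0.015,0,0,0,0,0,0.015,0,0,0,0]'; python3 -m inch '[0,0.015,0,0,0,0,0,0.015,0,0,0,0]'
python3 -m inch '[0,0.015,0,0,0,0,0,0.015,0,0,0,0]'; done
python3 -c "
from h import *
o,m=state();print((o['position']+m[:,1]*.042).round(4), np.array(o['ft_force'])@m)"
```

```text
time: 9.3
position: [0.5421, 0.0547, 0.0616]
tool_rot: [-0.088, 0.996, -0.001, 0.0]
ft_force: [0.7, -6.5, 4.1]
grip_width: 0.0119
grip_force: 25.0
time: 9.47
position: [0.5421, 0.0551, 0.0616]
tool_rot: [-0.088, 0.996, -0.002, 0.001]
ft_force: [0.5, -9.8, 3.7]
grip_width: 0.0118
grip_force: 25.0
time: 9.63
position: [0.5422, 0.0552, 0.0616]
tool_rot: [-0.088, 0.996, -0.002, 0.001]
ft_force: [1.9, -14.8, 3.2]
grip_width: 0.0115
grip_force: 25.0
t 9.63 p [0.5422 0.0552 0.0616] yaw -169.86 zax [ 0.0017 -0.0046 -1.    ] F [  1.9 -14.8   3.2] M [-2.22 -0.28 -0.01] w 0.0115 gf 25.0 q [-0.1   0.7   1.77 -0.01  0.67 -1.84]
[0.5348 0.0965 0.0614] [  0.71819299 -14.95952904  -3.15977703]
```

```bash
python3 -m inch '[0,-0.02,0,0,0,0,0.052,-0.017,0,0,0,0.067,0.104,-0.009,0,0,0,0.133,0.155,0.004,0,0,0,0.2,0.203,0.023,0,0,0,0.267,0.25,0.047,0,0,0,0.333,0.294,0.075,0,0,0,0.4,0.335,0.108,0,0,0,0.467,0.335,0.108,0,0,0,0.467,0.335,0.108,0,0,0,0.467]'
python3 -c "
from h import *
o,m=state();print((o['position']+m[:,1]*.040).round(4), np.array(o['ft_force'])@m)"
```

```text
time: 10.47
position: [0.5131, 0.061, 0.0616]
tool_rot: [0.276, 0.961, -0.001, 0.0]
ft_force: [0.1, -8.5, 6.4]
grip_width: 0.0118
grip_force: 25.1
t 10.47 p [0.5131 0.061  0.0616] yaw 147.92 zax [-2.0e-04 -1.2e-03 -1.0e+00] F [ 0.1 -8.5  6.4] M [-1.29 -0.2  -0.35] w 0.0118 gf 25.1 q [-0.1   0.68  1.84 -0.    0.62 -1.11]
[0.5344 0.0949 0.0616] [-4.57954108 -7.11519568 -6.40058992]
```

```bash
python3 -m inch '[0.052,0.002,0,0,0,0.067,0.104,0.009,0,0,0,0.133,0.155,0.022,0,0,0,0.2,0.203,0.041,0,0,0,0.267,0.25,0.065,0,0,0,0.333,0.294,0.093,0,0,0,0.4,0.335,0.126,0,0,0,0.467,0.335,0.126,0,0,0,0.467,0.335,0.126,0,0,0,0.467]'
python3 -c "
from h import *
o,m=state();print((o['position']+m[:,1]*.040).round(4), np.array(o['ft_force'])@m)"
```

```text
time: 11.22
position: [0.4953, 0.0858, 0.0616]
tool_rot: [0.603, 0.798, 0.0, -0.001]
ft_force: [-0.0, 1.5, 6.0]
grip_width: 0.0121
grip_force: 25.0
t 11.22 p [0.4953 0.0858 0.0616] yaw 105.84 zax [-9.0e-04  1.4e-03 -1.0e+00] F [-0.   1.5  6. ] M [ 0.07 -0.21 -0.25] w 0.0121 gf 25.0 q [-0.05  0.67  1.88  0.    0.59 -0.33]
[0.5337 0.0967 0.0616] [ 1.45068385  0.3635847  -6.02850768]
```

```bash
python3 -m inch '[0.047,0.005,0,0,0,0.067,0.093,0.014,0,0,0,0.133,0.138,0.028,0,0,0,0.2,0.182,0.05,0,0,0,0.267,0.224,0.075,0,0,0,0.333,0.264,0.105,0,0,0,0.4,0.293,0.134,0,0,0,0.451,0.293,0.134,0,0,0,0.451,0.293,0.134,0,0,0,0.451]'
python3 -m inch '[0,0.015,0,0,0,0,0,0.015,0,0,0,0]';python3 -m inch '[0,0.015,0,0,0,0,0,0.015,0,0,0,0]'
python3 - <<'E'
from h import *
o,m=state();print((o['position']+m[:,1]*.042).round(4), np.array(o['ft_force'])@m)
c=get_calibration('wrist');a=camera('wrist')
C=o['position']+m[:,1]*.042
save(np.hstack([cv2.resize(a,(533,400)),rect(a,c,C[0],C[1],.036)[:,:267]]),'r5.png')
E
```

```text
time: 11.97
position: [0.4987, 0.1115, 0.0616]
tool_rot: [0.842, 0.539, -0.0, -0.001]
ft_force: [-0.5, 2.1, 7.4]
grip_width: 0.0116
grip_force: 25.0
time: 12.13
position: [0.4988, 0.1115, 0.0616]
tool_rot: [0.842, 0.539, -0.001, -0.002]
ft_force: [-3.0, 4.9, 7.5]
grip_width: 0.0118
grip_force: 25.0
time: 12.3
position: [0.4987, 0.1114, 0.0616]
tool_rot: [0.842, 0.539, -0.002, -0.003]
ft_force: [-4.1, 6.3, 9.1]
grip_width: 0.0122
grip_force: 25.0
t 12.3 p [0.4987 0.1114 0.0616] yaw 65.24 zax [-0.0061  0.0031 -1.    ] F [-4.1  6.3  9.1] M [ 1.01  0.21 -0.1 ] w 0.0122 gf 25.0 q [-0.    0.68  1.85  0.01  0.62  0.43]
[0.5368 0.0938 0.0613] [ 4.00714012 -6.41162762 -9.06532406]
```

View pics/r5.png

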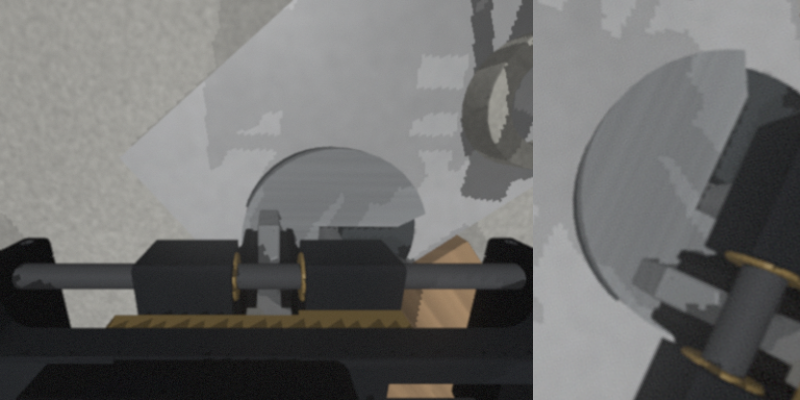

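The disc is home against the stem, with no advance under push. I'll relax, release, lift and inspect.

```bash
python3 -m inch '[0.005,-0.012,0,0,0,0,0.01,-0.02,0,0,0,0,0.01,-0.02,0,0,0,0]'
python3 -m inch '[0,0,0,0,0,0,0,0,0,0,0,0,0,0,0,0,0,0,0,0,0,0,0,0,0,0,0,0,0,0,0,0,0,0,0,0]' 35
python3 -m inch '[0,0,-0.2,0,0,0,0,0,-0.5,0,0,0,0,0,-1,0,0,0,0,0,-1,0,0,0]'
python3 -m inch '[0.1,0,-1,0,0,0,0.1,0,-1,0,0,0,0.1,0,-1,0,0,0,0.1,0,-1,0,0,0,0.1,0,-1,0,0,0]'
python3 - <<'E'
from h import *
o,m=state();c=get_calibration('wrist');a=camera('wrist');np.savez('w6.npz',a=a,T=c['T'])
save(np.hstack([rect(a,c,.5355,.0945,.036),rect(camera('top'),get_calibration('top'),.537,.091,.036)]),'r6.png')
E
```

```text
time: 12.6
position: [0.4987, 0.1115, 0.0616]
tool_rot: [0.842, 0.54, -0.001, -0.001]
ft_force: [-3.4, -0.3, 8.0]
grip_width: 0.0118
grip_force: 25.0
time: 13.1
position: [0.5005, 0.1109, 0.0611]
tool_rot: [0.842, 0.54, -0.0, -0.0]
ft_force: [-0.8, 0.1, -0.5]
grip_width: 0.0341
grip_force: 0.0
time: 13.43
position: [0.5044, 0.1111, 0.1466]
tool_rot: [0.842, 0.54, 0.005, 0.003]
ft_force: [-0.3, -0.1, 0.6]
grip_width: 0.0348
grip_force: 0.0
time: 13.85
position: [0.5035, 0.1182, 0.221]
tool_rot: [0.842, 0.54, -0.0, -0.0]
ft_force: [-0.0, -0.4, -0.4]
grip_width: 0.0349
grip_force: 0.0
t 13.85 p [0.5035 0.1182 0.221 ] yaw 65.38 zax [-6.e-04  0.e+00 -1.e+00] F [-0.  -0.4 -0.4] M [-0.05 -0.04  0.05] w 0.0349 gf 0.0 q [0.01 0.42 1.73 0.   1.   0.44]
```

View pics/r6.png

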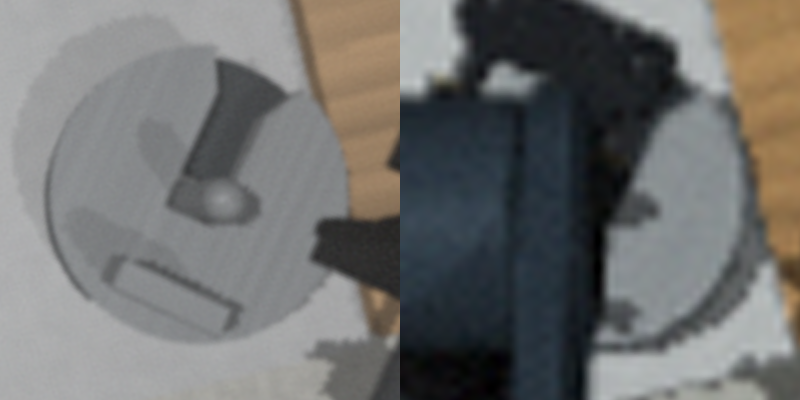

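The loose disc lies on the stem with the fin toward the robot, its slot up and to the right, and the stem at about (220,200), the slot's inner end. I'll check the final angle numerically.

```bash
python3 - <<'E'
from h import *
a=np.load('w6.npz')['a'];c=get_calibration('wrist')
U=cv2.GaussianBlur(rect(a,c,.5355,.0945,.036),(0,0),1.5).max(2).astype(float)
g=np.linspace(80,-80,400);X,Y=np.meshgrid(g,g,indexing='ij')
rr=np.hypot(X,Y);th=np.degrees(np.arctan2(Y,X))
for t in (105,115,125):
    m=(U>t)*1.
    ok=((rr<57)&(rr>18)&(abs(th+25)<50)).astype(float)
    p,e=fit(m,ok,[0,0,np.radians(-25)]);print('angle',t,p.round(2),np.degrees(p[2]),e)
# lower: angle only from slot region in first picture (approximate: same camera offset)
L=cv2.GaussianBlur(rect(np.load('w1.npz')['a'],{**c,'T':np.load('w1.npz')['T']},.5346,.0928,.024),(0,0),1.5).max(2).astype(float)
for t in (120,135):
    m=(L<t)*1.;ok=((rr<57)&(rr>22)&(abs(th-155)<45)).astype(float)
    p,e=fit(m,ok,[0,0,np.radians(155)]);print('lower',p.round(2),np.degrees(p[2]),e)
E
```

```text
angle 105 [-0.77  1.63 -0.44] -25.313646592809814 0.057349524018493754
angle 115 [-1.57  1.7  -0.44] -25.113890924595474 0.05139629237669551
angle 125 [-2.29  1.55 -0.43] -24.81186431140372 0.05870781238658045
lower [-2.47 -3.9   2.64] 151.18563127130773 0.0551920978171031
lower [-6.35 -5.6   2.58] 148.03420161219964 0.08541340025760896
```

```bash
python3 -c "
from rig import *
print(hand_in())"
```

```text
the job is handed in; nothing more can be done
None
```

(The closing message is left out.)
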